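Hang the tall L-shaped template level on the peg stand

TASK

Take the taller of the two L-shaped plywood templates out of its rack slot and hang it on the steel peg of the stand, by whichever of its four holes lets it hang level, pushed back along the peg against the thick shoulder. Leave it hanging there by itself, level and still. The stand's height was set by eye and is not known exactly, so find the peg gently by touch (never press template and stand together with more than 25 N), and leave everything else as it is.

Things in the scene. Friction and masses are not known exactly. Their poses are not given: they have to be found in the camera images.
- tall_mid (a point): Centre of the tall template's outline, half-way up. A flat L of even 9 mm plywood, about 0.11 kg, on edge: x is square to the plate (along the holes), y along the arm, z up. Overall 150 mm (y) by 186 mm (z). The arm is the top 56 mm, y -75 to +75; below it a leg 130 mm long, 70 mm wide, at y +5 to +75. Nothing else is fixed to it, so its balance point follows from this outline.
- tall_foot (a point): Middle of the lower end of the tall template's leg (y +40 mm from the template's middle), on which it stands. The arm's underside, free from y -75 to +5 mm, is 130 mm above it, the top edge 186 mm. Same axes as the template.
- tall_hole0 (a point): Centre of hole 1 of 4 in the tall template's arm, a round 14 mm through hole, at y = -30 mm from the template's middle, 150 mm above its foot, 36 mm below its top edge and 20 mm above the arm's underside. Same axes as the template.
- tall_hole1 (a point): Centre of hole 2 of 4 in the tall template's arm, a round 14 mm through hole, at y = -5 mm from the template's middle, 150 mm above its foot, 36 mm below its top edge and 20 mm above the arm's underside. Same axes as the template.
- tall_hole2 (a point): Centre of hole 3 of 4 in the tall template's arm, a round 14 mm through hole, at y = 20 mm from the template's middle, 150 mm above its foot, 36 mm below its top edge and 20 mm above the arm's underside. Same axes as the template.
- tall_hole3 (a point): Centre of hole 4 of 4 in the tall template's arm, a round 14 mm through hole, at y = 45 mm from the template's middle, 150 mm above its foot, 36 mm below its top edge and 20 mm above the arm's underside. Same axes as the template.
- short_mid (a point): Centre (half-way up) of the other, shorter template: the same plywood and arm with four holes, but a leg only 80 mm long, so 136 mm high overall. It stands in the other slot and must stay there. Same axes as the tall one.
- rack: Fixed wooden rack for the templates; origin on the table. Two slots with middles at rack x -40 and +40 mm, each 11 mm (x) by 74 mm (y, centred at rack y +40 mm); slot floor 12 mm and walls 72 mm above the table. A template stands on the slot floor, its middle at rack y = 0, its axes along the rack's. Which template is in which slot varies.
- stand: Fixed steel peg stand; origin on the table under its column's axis, z up. Round foot, 65 mm radius, 12 mm high; column 13 mm radius (clamp 18 mm, its screw to x +34 mm), 166 mm high; out of it slides a rod of 8 mm radius that carries one level round peg towards the stand's -x (towards the robot), at y = 0. A firm clamp holds the rod.
- peg_foot (a point): Point on the table plumb below the peg's free end, at stand x -79 mm; same axes as the stand. The peg is 7 mm thick, with a plain end, and runs level to the shoulder face at stand x -26 mm; the shoulder is a boss 20 mm thick; nothing rises over 10 mm above the peg's axis. The peg's height is not reported: its axis is anywhere from 195 to 235 mm above the table, different each time.
- gauge: Trimming tool, 130 mm long, 10 mm thick, lying on the table by the stand; leave alone. Origin at its underside's middle.
- rib: Flat wooden rib, 50 x 90 x 8 mm, lying on the table by the rack; leave alone. Origin at its underside's middle.
- bowl: Blue glazed bowl, 150 mm across, 75 mm high, behind; leave alone. Origin at its underside's middle.
- vase: Bisque vase, 104 mm across, 180 mm high, behind; leave alone. Origin at its underside's middle.
- brush: Brush lying in front; leave alone. Origin at its underside.
- glaze: Glaze jar, 70 mm across, 90 mm high, at the left; leave alone. Origin at its underside's middle.
- testcup: Small bisque test cup, 56 mm across, 42 mm high, beside the rack; leave alone. Origin at its underside's middle.
Things that resemble listed ones, but are neither listed nor needed, are in the scene too. Leave any orange look-alike of the stand alone. Leave any yellow look-alike of the rack alone.

How it is judged (in metres and radians):
On the way, in this order (a step that is already met when the one before it is completed fails the run):
1. the tall template is lifted clear out of its slot (height (world z) of tall_mid above 0.18 m and contact force between tall and rack below 0.05 N), for 0.1 s.
2. the peg passes through one of the tall template's holes (((x of tall_hole0 in the frame of stand between -0.072 and -0.026 m and y of tall_hole0 in the frame of stand between -0.006 and 0.006 m and z of tall_hole0 in the frame of stand between 0.175 and 0.25 m) or (x of tall_hole1 in the frame of stand between -0.072 and -0.026 m and y of tall_hole1 in the frame of stand between -0.006 and 0.006 m and z of tall_hole1 in the frame of stand between 0.175 and 0.25 m) or (x of tall_hole2 in the frame of stand between -0.072 and -0.026 m and y of tall_hole2 in the frame of stand between -0.006 and 0.006 m and z of tall_hole2 in the frame of stand between 0.175 and 0.25 m) or (x of tall_hole3 in the frame of stand between -0.072 and -0.026 m and y of tall_hole3 in the frame of stand between -0.006 and 0.006 m and z of tall_hole3 in the frame of stand between 0.175 and 0.25 m))), for 0.2 s.
At the end, for the whole second after the job is handed in: The tall template hangs freely on the peg through one of its holes, within 7 degrees (0.12 rad) of level, square to the peg within 0.2 rad, its rear face within 5 mm of the shoulder, at rest (under 20 mm/s and 0.15 rad/s) and carried by the stand (((x of tall_hole0 in the frame of stand between -0.0355 and -0.0265 m and y of tall_hole0 in the frame of stand between -0.006 and 0.006 m and z of tall_hole0 in the frame of stand between 0.175 and 0.25 m) or (x of tall_hole1 in the frame of stand between -0.0355 and -0.0265 m and y of tall_hole1 in the frame of stand between -0.006 and 0.006 m and z of tall_hole1 in the frame of stand between 0.175 and 0.25 m) or (x of tall_hole2 in the frame of stand between -0.0355 and -0.0265 m and y of tall_hole2 in the frame of stand between -0.006 and 0.006 m and z of tall_hole2 in the frame of stand between 0.175 and 0.25 m) or (x of tall_hole3 in the frame of stand between -0.0355 and -0.0265 m and y of tall_hole3 in the frame of stand between -0.006 and 0.006 m and z of tall_hole3 in the frame of stand between 0.175 and 0.25 m)) and angle between tall_mid's own z axis and vertical below 0.12 rad and angle between the x axis of tall_mid and the x axis of stand, either way round below 0.2 rad and contact force between tall and stand above 0.3 N and linear speed of tall below 0.02 m/s and angular speed of tall below 0.15 rad/s); the robot touches nothing.
It fails at once if the template and the stand are pressed together with more than 25 N (contact force between tall and stand above 25 N).
It fails at once if the robot strikes the stand (contact force between the arm and stand above 15 N).
It fails at once if the short template is moved out of its place by more than 15 mm (distance of short_mid from where it was at the start of the episode above 0.015 m).
It fails at once if the trimming tool, test cup, rib, bowl, vase, brush or glaze jar is moved by more than 20 mm (distance of any of gauge, testcup, rib, bowl, vase, brush, glaze from where it was at the start of the episode above 0.02 m).
It also fails if it takes over 56 s, if anything falls off the work surface, if the arm or the gripper's body presses on something with over 40 N, if the wrist force passes 120 N, or if a joint passes its speed limit or range.

ROBOT

A 6-joint arm with a two-finger parallel gripper is mounted at the origin on the work surface. World frame = base frame: x ahead of the robot, y to its left, z up, the work surface at z = 0. Lengths are in mm, angles in rad, forces in N, time in s.
With the tool pointing down it reaches from about 275 to 750 mm from the base axis. Payload 10.2 kg.
Tool frame: the origin (TCP) lies between the finger pads; the fingertips stand 17 mm ahead of it and the grasp point (between the pads) lies 2 mm behind it; z points along the fingers, y is the line along which they close (so a half turn about z gives the same grasp; the last joint's range is limited). The gripper opens to 85 mm and grips with 20 to 120 N. Pads are 22 mm wide; open, the fingers measure 114 mm over their backs; the gripper's body (76 mm by 85 mm) begins 54 mm behind the grasp point. The pads swing forward as they close: fully open they stand 13 mm farther back than shut.
Start: joints at [-1.516, 0.313, 1.498, -0, 1.331, -0.223], TCP at [143.963, -504.882, 248.294] pointing down, gripper open.
Joint ranges: [-2.94, 2.94], [-0.97, 2.17], [0.19, 2.56], [-1.23, 4.37], [0.02, 3.11], [-2.88, 2.88]. Speed limits (rad/s): [2.39, 2.39, 3.01, 3.14, 3.14, 3.14].

INTERFACE

Orientations are given as a unit quaternion [w, x, y, z].
In Python, from rig import * gives the robot as it stands.
- The arm moves only by the tool step_arm, never from a script. Its argument "commands" is text: rows parted by semicolons, each of 7 numbers parted by spaces: the opening, from 0 (shut) to 1 (fully open), then the shift along the tool's x, y, z in cm, then the turn, a rotation vector about the tool's x, y, z in rad. In form: hand x y z rx ry rz; .... A call has 1 to 20 rows; each row is the pose to reach, as a shift and turn from the pose commanded when the call began, along the tool's axes at that moment; what a row does not reach only later rows make up. A row lasts 1/12 s, in which the tool goes at most 41.7 mm and 7.16 degrees, less where a joint would pass 70% of its speed; a pose out of reach is approached as far as the arm can. A call with a gripper value outside its range is refused whole. The fingers move at their own pace and stop on an object; "newtons" is the grip in N (left out, the last holds). Time passes only in rows, so rows that repeat a pose let the fingers close. It gives the time, the measured TCP pose, the force, the opening and the grip force at its end, in the units of the state.
- sense(): the state, without advancing time (a new reading comes with each control period).
- capture(name): name is "scene" or "top"; returns the picture (480x640x3 uint8, red, green, blue); there is no depth.
- camera_model(name): a dict with "mtx" (3x3 intrinsics, pixels), "eye" and "rotation" of the camera in the world. Camera axes: x right, y down, z forward; pixel columns grow to the right and rows downward; lengths in mm; the calibration is good to about 2 mm. A picture is of the moment at which its call begins. camera_model takes no time and is no camera call.
- finish_job(): hands the job in; it is judged then, once.
Trained networks look in the newest picture that a camera, given by its name, has taken for a name from the list of things; names that differ only in an ending like _2 or _b are one class to them, and where a whole thing is asked for, a point or a joint stands for the part that bears it (a point fixed in the world has none). Each returns a list of dicts, best first, with "score" (0 to 1); they miss things now and then, are a little off and sometimes report something else, mostly with a low value. They report only what shows in the picture. A call takes as long as a camera call. They do not tell look-alikes from the thing itself.
- search_frame(camera, label): "rect" ([centre column, centre row, width, height] in pixels, round what is visible of it).
- trace(camera, label): "mask" (480x640 bool, what is visible of it) and "rect" ([centre column, centre row, width, height] in pixels, round what is visible of it).
- spot_point(camera, label): "xy" ([column, row] in pixels: a listed point, or the origin of a listed thing).
The state is a dict: "time_s": time; "joints": joint angles; "dq": joint speeds; "tau": joint torques, N m; "eef_pos": TCP position; "ee_rot": TCP orientation; "force": force on the tool from outside, world axes, zero at the start; "wrist_torque": the same for the moment, N m; "grip_width": opening from 0.0 (shut) to 1.0 (fully open); "grip_force": force on a finger pad.
Only numpy, scipy, OpenCV 4.12 (cv2) and the standard library are available. Lean on these libraries where they do the work, as an engineer would, in place of code of your own. Each camera call takes 0.05 s, during which the arm holds its last target. There are 200 camera calls.

## Working session

There is one attempt and no reset: what is moved stays moved. The work goes in short steps, Python scripts to look and compute and a tool call to move; the robot and the scene stay as the last step left them, time stands still between calls to the robot, and variables do not carry over. Pictures are saved under pics/ and viewed, at most 10 in all, crops included, and the job is handed in when it is done.

Besides the shell and the picture viewer there is one more tool, called after "Request:" as name(argument=value, ...) on one line, values as JSON. step_arm: Moves the arm, as the interface text tells. Its arguments: {"type":"object","properties":{"commands":{"type":"string"},"newtons":{"type":"number"}},"required":["commands"]}

```bash
mkdir -p pics; python3 - <<'E'
from rig import *
import cv2,numpy as np
s=sense();print(s)
for c in("scene","top"):
    im=capture(c);cv2.imwrite(f"pics/{c}0.png",im[:,:,::-1]);m=camera_model(c);print(c,m)
    for l in("tall_mid","tall_foot","tall_hole0","tall_hole1","tall_hole2","tall_hole3","short_mid","rack","stand","peg_foot"):
        print(l,[(np.round(d["xy"],1).tolist(),round(d["score"],2)) for d in spot_point(c,l)][:3])
E
```

```text
{'time_s': 0.0, 'joints': array([-1.51643421e+00,  3.13472978e-01,  1.49847415e+00, -2.96832015e-05,
        1.33101959e+00, -2.23403027e-01]), 'dq': array([-0.00106715,  0.00293017,  0.00208639,  0.00072788, -0.00093923,
       -0.00118266]), 'tau': array([ 1.29836826e-04, -4.12269831e+01, -2.59739166e+01, -1.34566571e-04,
        4.09199798e-03, -1.04690400e-05]), 'eef_pos': array([ 143.92459237, -504.62274656,  247.70936178]), 'ee_rot': array([-6.85796501e-04,  9.90370584e-01,  1.38439999e-01,  4.36360410e-05]), 'force': array([ 0.61174111,  0.28596417, -1.00771707]), 'wrist_torque': array([ 0.01897968, -0.06371417,  0.03882254]), 'grip_force': 0.0, 'grip_width': 0.9975547891537807}
scene {'mtx': array([[533.95814776,   0.        , 315.45030345],
       [  0.        , 533.95814776, 238.41831279],
       [  0.        ,   0.        ,   1.        ]]), 'eye': array([1252.82034731, -596.02481848,  876.6567869 ]), 'rotation': array([-0.39286914,  0.83266804,  0.34885526, -0.17497937])}
tall_mid [([368.3, 202.4], 0.65), ([239.0, 315.6], 0.55)]
tall_foot []
tall_hole0 [([365.8, 194.0], 0.
[... 763 characters left out ...]
ation': array([ 0.03529138, -0.69731147,  0.71482398, -0.03921619])}
tall_mid [([229.0, 254.7], 0.85)]
tall_foot []
tall_hole0 [([208.9, 257.7], 0.79), ([228.3, 253.2], 0.73), ([220.4, 259.9], 0.73)]
tall_hole1 [([208.9, 257.7], 0.79), ([228.3, 253.2], 0.73), ([220.4, 259.9], 0.73)]
tall_hole2 [([208.9, 257.7], 0.79), ([228.3, 253.2], 0.73), ([220.4, 259.9], 0.73)]
tall_hole3 [([208.9, 257.7], 0.79), ([228.3, 253.2], 0.73), ([220.4, 259.9], 0.73)]
short_mid [([224.4, 224.9], 0.88)]
rack [([293.0, 330.3], 0.8), ([392.8, 269.2], 0.41), ([174.3, 262.0], 0.26)]
stand [([399.1, 151.4], 0.91), ([402.6, 238.5], 0.88)]
peg_foot [([393.3, 268.1], 0.92), ([394.4, 180.1], 0.71), ([237.1, 252.8], 0.53)]
```

View pics/scene0.png

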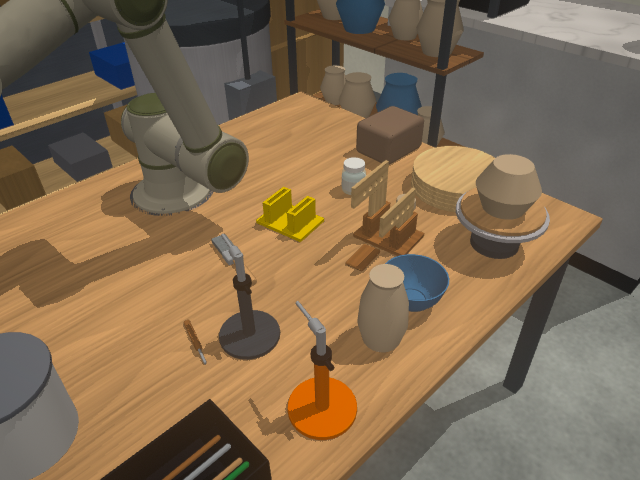

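View pics/top0.png

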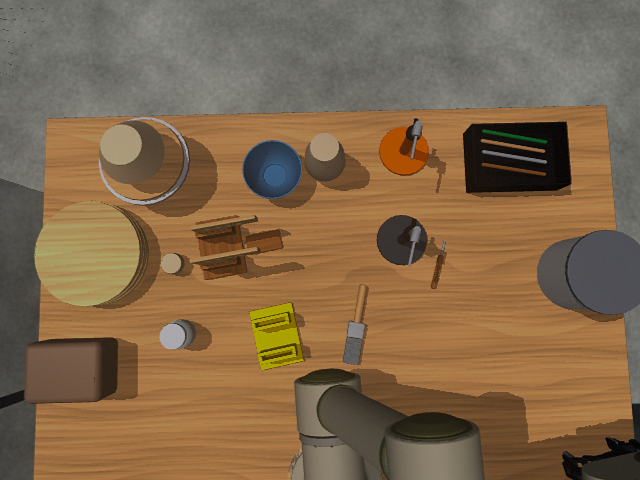

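The tall template is in the brown rack's near (robot-side) slot, at about (229,255) in top and (370,185) in scene. The short one is in the far slot. The real stand is the dark one, at (402,240) in top and (250,335) in scene; the orange stand and yellow rack are look-alikes. I'll zoom in for accurate pixels.

```bash
python3 - <<'E'
import cv2,numpy as np
s=cv2.imread("pics/scene0.png");t=cv2.imread("pics/top0.png")
def crop(im,x,y,w,h,k):
    o=cv2.resize(im[y:y+h,x:x+w],None,fx=k,fy=k,interpolation=cv2.INTER_CUBIC)
    for i in range(0,w,10):
        cv2.line(o,(i*k,0),(i*k,6),(0,0,255),1); cv2.putText(o,str(x+i),(i*k+1,16),0,.33,(0,0,255),1)
    for i in range(0,h,10):
        cv2.line(o,(0,i*k),(6,i*k),(0,0,255),1); cv2.putText(o,str(y+i),(8,i*k+4),0,.33,(0,0,255),1)
    return o
cv2.imwrite("pics/rackA.png",np.hstack([crop(s,345,155,80,100,6)[:, :400*6//6] if 0 else crop(s,348,155,66,98,6),crop(t,185,208,66,98,6)]))
cv2.imwrite("pics/standA.png",np.hstack([crop(s,205,225,66,98,6),crop(t,375,208,66,98,6)]))
E
```

```text
(no output)
```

View pics/rackA.png

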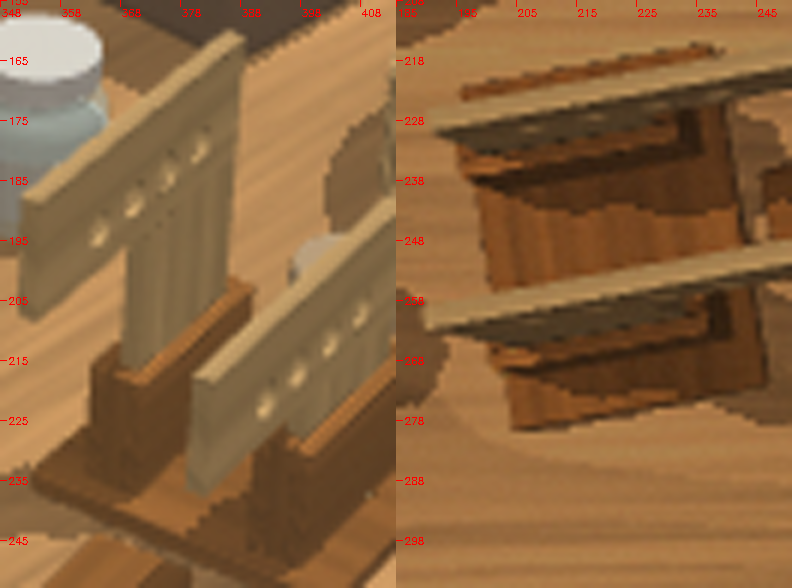

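View pics/standA.png

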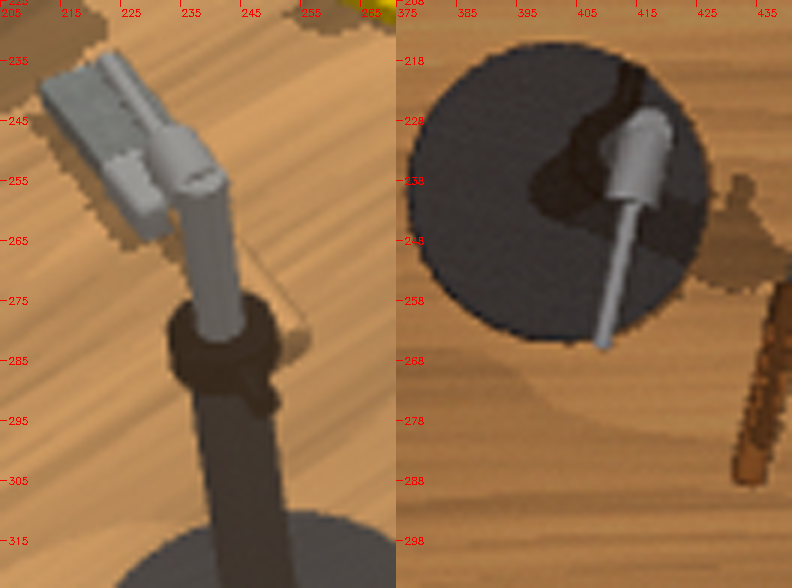

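```bash
cat > h.py <<'E'
import numpy as np
from rig import *
from scipy.spatial.transform import Rotation as R
from scipy.optimize import least_squares
CAM={c:camera_model(c) for c in("scene","top")}
def rot(q): return R.from_quat([q[1],q[2],q[3],q[0]])
def proj(c,P):
    m=CAM[c]; p=rot(m["rotation"]).inv().apply(np.atleast_2d(P)-m["eye"]); p=p@m["mtx"].T
    return p[:,:2]/p[:,2:]
def world(x,y,yaw,P):
    return R.from_euler("z",yaw).apply(np.atleast_2d(P))+[x,y,0]
E
python3 - <<'E'
from h import *
z0=12
rows=[]
T=lambda dx,y,z:(-40+dx,y,z+z0)
S=lambda dx,y,z:(40+dx,y,z+z0)
obs=[("scene",T(4.5,-75,186),(353.8,189.7)),("scene",T(4.5,75,186),(388.5,161.7)),("scene",T(4.5,-75,130),(353.8,208.3)),
("top",T(0,75,186),(190.7,261)),("top",T(0,-75,186),(258.5,250)),("top",S(0,75,136),(191.7,228.5)),("top",S(0,-75,136),(257,217.5)),
("scene",S(4.5,-75,136),(382,218.7)),("scene",S(4.5,-75,80),(381.3,237))]
for y,a,b in zip((-30,-5,20,45),[(364.5,193.8),(370.3,189),(376,184.5),(381.7,179.8)],[(392.3,222.5),(397.8,217.7),(403.2,212.5),(408.3,207.3)]):
    obs+=[("scene",T(0,y,150),a),("scene",S(0,y,100),b)]
def res(v,obs,f): return np.concatenate([proj(c,world(*v[:3],f(p,v)))[0]-np.array(u) for c,p,u in obs])
r=least_squares(res,[500,250,0.1],args=(obs,lambda p,v:p),loss="soft_l1");print("rack",r.x);print(res(r.x,obs,lambda p,v:p).reshape(-1,2).round(1).tolist())
ob=[("scene",(-79,0,None),(223.3,234.5)),("top",(-79,0,None),(409.5,265.5)),("scene",(-26,0,None),(232.5,247)),("top",(-26,0,None),(414.5,241.5)),("top",(0,0,12),(402.2,240.1))]
f=lambda p,v:(p[0],p[1],v[3] if p[2] is None else p[2])
r=least_squares(res,[500,-180,0,215],args=(ob,f));print("stand",r.x);print(res(r.x,ob,f).reshape(-1,2).round(1).tolist())
E
```

```text
rack [6.05082052e+02 2.40448822e+02 1.29868899e-01]
[[0.4, -0.2], [1.3, 0.3], [-0.3, 1.2], [-1.6, -4.5], [-1.4, -4.1], [-0.9, -4.9], [-1.7, -3.8], [0.6, 1.3], [-0.2, 2.2], [-1.3, -0.7], [-1.8, -0.2], [-1.2, -0.6], [-1.7, -0.5], [-1.1, -0.7], [-1.6, -0.3], [-1.1, -0.5], [-1.3, 0.1]]
stand [ 5.99969494e+02 -1.85646416e+02 -2.78019379e-01  2.24242164e+02]
[[-1.7, -1.3], [-1.5, -0.5], [-1.1, 1.3], [-0.7, -0.4], [-0.5, -1.0]]
```

```bash
cat > obs.py <<'E'
z0=12
T=lambda dx,y,z:(-40+dx,y,z+z0)
S=lambda dx,y,z:(40+dx,y,z+z0)
obs=[("scene",T(4.5,-75,186),(353.8,189.7)),("scene",T(4.5,75,186),(388.5,161.7)),("scene",T(4.5,-75,130),(353.8,208.3)),
("top",T(0,75,186),(190.7,261)),("top",T(0,-75,186),(258.5,250)),("top",S(0,75,136),(191.7,228.5)),("top",S(0,-75,136),(257,217.5)),
("scene",S(4.5,-75,136),(382,218.7)),("scene",S(4.5,-75,80),(381.3,237))]
for y,a,b in zip((-30,-5,20,45),[(364.5,193.8),(370.3,189),(376,184.5),(381.7,179.8)],[(392.3,222.5),(397.8,217.7),(403.2,212.5),(408.3,207.3)]):
    obs+=[("scene",T(0,y,150),a),("scene",S(0,y,100),b)]
E
python3 - <<'E'
from h import *
from obs import obs
g=lambda v,o: np.concatenate([proj(c,world(*v[:3],p)+[0,0,v[3] if len(v)>3 else 0])[0]-np.array(u) for c,p,u in o])
for nm,o,x0 in (("all",obs,[600,240,.1]),("all+z",obs,[600,240,.1,0]),("top",[q for q in obs if q[0]=="top"],[600,240,.1]),("scene",[q for q in obs if q[0]=="scene"],[600,240,.1])):
    r=least_squares(g,x0,args=(o,));print(nm,r.x.round(3),g(r.x,o).reshape(-1,2).round(1).tolist())
s=sense();print([ (c,proj(c,[s["eef_pos"],[0,0,0],[600,-185,12]]).round(1).tolist()) for c in CAM])
im=capture("top")
for l in("bowl","vase","testcup","glaze"):
    d=spot_point("top",l)
    capture("scene"); e=spot_point("scene",l)
    if d and e:
        f=lambda v:np.concatenate([proj("top",v)[0]-d[0]["xy"],proj("scene",v)[0]-e[0]["xy"]])
        r=least_squares(f,[600,200,0]);print(l,r.x.round(1),r.fun.round(1))
    capture("top")
E
```

```text
all [6.02707e+02 2.41441e+02 1.39000e-01] [[0.0, -0.6], [0.5, -0.2], [-0.6, 0.8], [-1.9, -3.2], [-1.8, -3.3], [-1.5, -3.6], [-2.3, -3.1], [0.4, 0.6], [-0.4, 1.6], [-1.8, -1.2], [-2.2, -0.9], [-1.7, -1.1], [-2.1, -1.2], [-1.7, -1.2], [-2.1, -0.9], [-1.8, -1.0], [-1.8, -0.6]]
all+z [ 6.01033e+02  2.43956e+02  1.37000e-01 -4.07500e+00] [[0.2, 0.1], [0.6, 0.6], [-0.5, 1.4], [-2.6, -2.3], [-2.7, -2.3], [-2.1, -2.7], [-3.1, -2.0], [0.4, 1.3], [-0.4, 2.1], [-1.7, -0.5], [-2.2, -0.3], [-1.6, -0.4], [-2.1, -0.5], [-1.6, -0.5], [-2.1, -0.3], [-1.7, -0.3], [-1.9, 0.1]]
top [5.95192e+02 2.37305e+02 1.40000e-01] [[0.0, 0.2], [0.2, 0.0], [0.3, -0.4], [-0.5, 0.1]]
scene [6.06017e+02 2.42007e+02 1.25000e-01] [[1.1, -0.4], [2.1, 0.2], [0.4, 1.0], [1.2, 1.1], [0.4, 2.1], [-0.6, -0.9], [-1.2, -0.3], [-0.4, -0.8], [-1.0, -0.6], [-0.3, -0.9], [-0.9, -0.3], [-0.3, -0.6], [-0.5, 0.0]]
[('scene', [[-30.8, 216.1], [170.7, 190.4], [247.7, 331.6]]), ('top', [[587.4, 449.6], [335.8, 483.0], [401.5, 239.1]])]
bowl [775.8 139.1  -4.9] [ 0.3  0.3  0.4 -0.1]
vase [800.9   7.4  -7. ] [-0.9 -0.8 -0.9  0.2]
testcup [5.533e+02 4.004e+02 3.000e-01] [-0.6 -0.6 -0.9  0.2]
glaze [370.5 391.1 -26.6] [-0.5 -0.4 -0.8  0.1]
```

```bash
cat >> h.py <<'E'
def go(x,y,z,yaw,s=None):
    "shift (cm) and turn in the tool frame to reach world pose, tool down with tool x at yaw"
    s=s or sense(); q=rot(s["ee_rot"])
    d=q.inv().apply(np.array([x,y,z])-s["eef_pos"])/10
    t=R.from_matrix(np.array([[np.cos(yaw),np.sin(yaw),0],[np.sin(yaw),-np.cos(yaw),0],[0,0,-1.]]))
    print("shift",d.round(2),"turn",(q.inv()*t).as_rotvec().round(3),"at",s["eef_pos"].round(1),"t",round(s["time_s"],2),"F",s["force"].round(1))
E
python3 -c "
from h import *
go(558,254,290,1.708)"
```

```text
shift [ 60.63 -61.62  -4.17] turn [ 0.   -0.   -1.43] at [ 144.  -504.9  248.3] t 1.95 F [ 0.1 -0.3  0.6]
```

Request:
step_arm(commands="1 4 -4 -4.2 0 0 0; 1 60.6 -61.6 -4.2 0 0 -1.43; 1 60.6 -61.6 -4.2 0 0 -1.43; 1 60.6 -61.6 -4.2 0 0 -1.43; 1 60.6 -61.6 -4.2 0 0 -1.43; 1 60.6 -61.6 -4.2 0 0 -1.43; 1 60.6 -61.6 -4.2 0 0 -1.43; 1 60.6 -61.6 -4.2 0 0 -1.43; 1 60.6 -61.6 -4.2 0 0 -1.43; 1 60.6 -61.6 -4.2 0 0 -1.43; 1 60.6 -61.6 -4.2 0 0 -1.43; 1 60.6 -61.6 -4.2 0 0 -1.43; 1 60.6 -61.6 -4.2 0 0 -1.43; 1 60.6 -61.6 -4.2 0 0 -1.43; 1 60.6 -61.6 -4.2 0 0 -1.43; 1 60.6 -61.6 -4.2 0 0 -1.43; 1 60.6 -61.6 -4.2 0 0 -1.43; 1 60.6 -61.6 -4.2 0 0 -1.43; 1 60.6 -61.6 -4.2 0 0 -1.43; 1 60.6 -61.6 -4.2 0 0 -1.43")

```text
time_s: 3.62
eef_pos: [539.5, 221.5, 289.5]
ee_rot: [0.0, 0.657, 0.754, 0.0]
force: [1.6, -0.9, 0.0]
grip_width: 1.001
grip_force: 0.0
```

```bash
python3 -c "
from h import *
go(558,254,245,1.708)"
```

```text
shift [2.96 2.27 4.45] turn [0. 0. 0.] at [539.5 221.5 289.5] t 3.62 F [ 1.6 -0.9  0. ]
```

Request:
step_arm(commands="1 3 2.3 4.5 0 0 0; 1 3 2.3 4.5 0 0 0; 1 3 2.3 4.5 0 0 0; 1 3 2.3 4.5 0 0 0; 1 3 2.3 4.5 0 0 0")

```text
time_s: 4.03
eef_pos: [557.9, 251.4, 246.0]
ee_rot: [0.001, 0.657, 0.754, 0.001]
force: [-0.4, 0.0, 1.0]
grip_width: 1.003
grip_force: 0.0
```

```bash
cat >> h.py <<'E'
import cv2
def crop(im,x,y,w,h,k):
    o=cv2.resize(im[y:y+h,x:x+w,::-1],None,fx=k,fy=k,interpolation=cv2.INTER_CUBIC)
    for i in range(0,w,10):
        cv2.line(o,(i*k,0),(i*k,6),(0,0,255),1); cv2.putText(o,str(x+i),(i*k+1,16),0,.33,(0,0,255),1)
    for i in range(0,h,10):
        cv2.line(o,(0,i*k),(6,i*k),(0,0,255),1); cv2.putText(o,str(y+i),(8,i*k+4),0,.33,(0,0,255),1)
    return o
E
python3 - <<'E'
from h import *
s=capture("scene");t=capture("top")
cv2.imwrite("pics/g1.png",np.hstack([crop(s,335,110,80,110,5),crop(t,180,200,80,110,5)]))
st=sense();print(st["eef_pos"])
q=rot(st["ee_rot"]);P=st["eef_pos"]+q.apply([[0,42.5,4],[0,-42.5,4],[0,57,4],[0,-57,4]])
for c in CAM: print(c,proj(c,P).round(1).tolist())
E
```

```text
[557.98483599 251.30356375 246.39550023]
scene [[389.7, 160.1], [359.0, 149.2], [395.1, 162.1], [354.0, 147.4]]
top [[208.3, 233.5], [213.8, 273.4], [207.4, 226.7], [214.8, 280.3]]
```

View pics/g1.png

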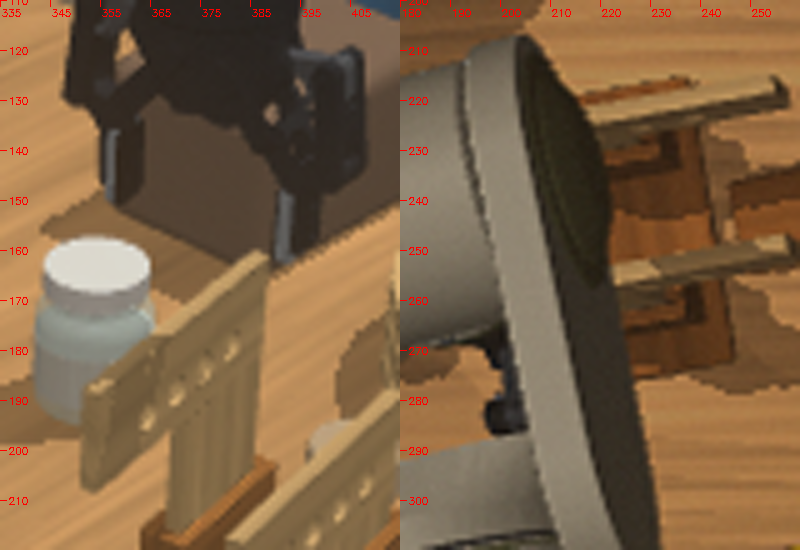

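The scene view shows the open fingers straddling the tall template, with tips at about (359,151) and (391,163). The arm hides the rack in the top view. I'll go down and close in stages, feeling for an off-centre contact.

Request:
step_arm(commands="1 0.2 0 2.5 0 0 0; 1 0.2 0 5.0 0 0 0; 1 0.2 0 5.0 0 0 0; 0.4 0.2 0 5.0 0 0 0; 0.4 0.2 0 5.0 0 0 0; 0.4 0.2 0 5.0 0 0 0; 0.4 0.2 0 5.0 0 0 0; 0.3 0.2 0 5.0 0 0 0; 0.3 0.2 0 5.0 0 0 0", newtons=20)

```text
time_s: 4.88
eef_pos: [557.6, 254.2, 195.1]
ee_rot: [0.0, 0.657, 0.754, 0.0]
force: [0.1, -0.3, 0.6]
grip_width: 0.302
grip_force: 0.0
```

Request:
step_arm(commands="0.24 0 0 0 0 0 0; 0.24 0 0 0 0 0 0; 0.24 0 0 0 0 0 0")

```text
time_s: 5.13
eef_pos: [557.5, 254.2, 194.5]
ee_rot: [-0.0, 0.657, 0.754, -0.0]
force: [0.0, -0.2, 0.5]
grip_width: 0.243
grip_force: 0.0
```

Request:
step_arm(commands="0.2 0 0 -0.3 0 0 0; 0.2 0 0 -0.3 0 0 0; 0.2 0 0 -0.3 0 0 0")

```text
time_s: 5.38
eef_pos: [557.6, 254.2, 197.7]
ee_rot: [0.0, 0.657, 0.754, 0.0]
force: [-0.1, 0.2, 0.0]
grip_width: 0.202
grip_force: 0.0
```

Request:
step_arm(commands="0.16 0 0 0 0 0 0; 0.16 0 0 0 0 0 0; 0.16 0 0 0 0 0 0")

```text
time_s: 5.63
eef_pos: [557.4, 254.1, 197.4]
ee_rot: [-0.0, 0.657, 0.754, -0.0]
force: [-0.3, -0.1, -0.2]
grip_width: 0.161
grip_force: 0.0
```

Request:
step_arm(commands="0 0 0 0 0 0 0; 0 0 0 0 0 0 0; 0 0 0 0 0 0 0; 0 0 0 0 0 0 0", newtons=40)

```text
time_s: 5.97
eef_pos: [557.3, 254.1, 197.5]
ee_rot: [-0.0, 0.657, 0.754, -0.0]
force: [-2.6, 0.0, 3.3]
grip_width: 0.098
grip_force: 40.1
```

Request:
step_arm(commands="0 0 0 0 0 0 0; 0 0 0 0 0 0 0; 0 0 0 0 0 0 0", newtons=90)

```text
time_s: 6.22
eef_pos: [557.4, 254.1, 197.7]
ee_rot: [-0.0, 0.657, 0.754, -0.0]
force: [-2.6, 0.2, 4.8]
grip_width: 0.079
grip_force: 90.6
```

Request:
step_arm(commands="0 0 0 -1 0 0 0; 0 0 0 -3 0 0 0; 0 0 0 -6 0 0 0; 0 0 0 -9 0 0 0; 0 0 0 -12 0 0 0; 0 0 0 -15 0 0 0; 0 0 0 -16 0 0 0; 0 0 0 -16 0 0 0; 0 0 0 -16 0 0 0")

```text
time_s: 6.97
eef_pos: [557.7, 254.1, 357.2]
ee_rot: [0.0, 0.657, 0.754, 0.0]
force: [-0.2, -0.3, -0.5]
grip_width: 0.081
grip_force: 89.8
```

```bash
python3 - <<'E'
from h import *
# underside-touch spot: tall local y=-20 on peg, ie TCP (local y~20) 40mm further +y; stage in front of peg tip
S=world(599.97,-185.6,-0.278,[[-150,40,0],[-79,0,224],[-26,0,224]]);print(S)
go(S[0,0],S[0,1],340,-0.278+np.pi/2)
E
```

```text
[[ 466.70638538 -105.97080298    0.        ]
 [ 524.00310806 -163.91979409  224.        ]
 [ 574.96823809 -178.46474236  224.        ]]
shift [-34.43 -13.92   1.71] turn [ 0.001 -0.     0.415] at [557.7 254.1 357.2] t 6.97 F [-0.2 -0.3 -0.5]
```

Request:
step_arm(commands="0 -34.4 -13.9 1.7 0 0 0.415; 0 -34.4 -13.9 1.7 0 0 0.415; 0 -34.4 -13.9 1.7 0 0 0.415; 0 -34.4 -13.9 1.7 0 0 0.415; 0 -34.4 -13.9 1.7 0 0 0.415; 0 -34.4 -13.9 1.7 0 0 0.415; 0 -34.4 -13.9 1.7 0 0 0.415; 0 -34.4 -13.9 1.7 0 0 0.415; 0 -34.4 -13.9 1.7 0 0 0.415; 0 -34.4 -13.9 1.7 0 0 0.415; 0 -34.4 -13.9 1.7 0 0 0.415; 0 -34.4 -13.9 1.7 0 0 0.415; 0 -34.4 -13.9 1.7 0 0 0.415")

```text
time_s: 8.05
eef_pos: [466.9, -104.6, 340.0]
ee_rot: [-0.0, 0.798, 0.603, -0.0]
force: [-0.2, 0.5, -1.3]
grip_width: 0.081
grip_force: 89.7
```

```bash
python3 - <<'E'
from h import *
s=capture("scene");t=capture("top")
cv2.imwrite("pics/p1.png",np.hstack([crop(s,165,155,100,145,4),crop(t,350,190,100,145,4)]))
st=sense();print(st["eef_pos"])
yaw=-0.278;x,y,z=st["eef_pos"]
for l,p in dict(h0=(0,-50,-36),h1=(0,-25,-36),h2=(0,0,-36),h3=(0,25,-36),endtop=(4.5,-95,0),endbot=(4.5,-95,-56),legtop=(0,55,0),free=(0,-95,0)).items():
    print(l,[proj(c,world(x,y,yaw,p)+[0,0,z+.5])[0].round(1).tolist() for c in CAM])
print([(np.round(d["xy"],1).tolist(),round(d["score"],2)) for d in spot_point("scene","tall_hole0")])
E
```

```text
[ 466.97981738 -104.52631648  340.23914133]
h0 [[199.6, 182.8], [410.4, 299.5]]
h1 [[211.7, 179.4], [398.0, 296.3]]
h2 [[223.6, 176.0], [385.6, 293.0]]
h3 [[235.3, 172.7], [373.2, 289.8]]
endtop [[174.5, 174.4], [437.4, 303.6]]
endbot [[179.8, 198.8], [431.2, 302.7]]
legtop [[247.4, 153.3], [359.5, 285.9]]
free [[173.8, 173.3], [436.9, 306.0]]
[([236.4, 174.0], 0.9), ([203.8, 181.1], 0.89), ([226.9, 176.7], 0.8), ([215.3, 181.0], 0.57), ([249.5, 337.1], 0.52), ([362.0, 256.9], 0.51), ([219.6, 199.3], 0.32)]
```

View pics/p1.png

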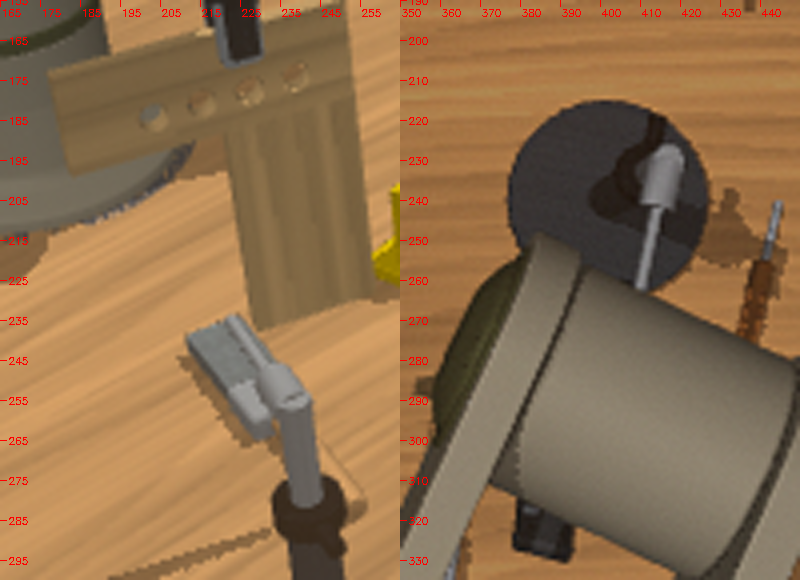

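The scene view shows the template held level, with holes at (203,184), (216,180), (227,178) and (239,174) and the peg tip at (223,234). The plate looks shifted a few mm along its own y relative to the hand. I'll find the peg by touch: the arm's underside for height, then the leg's inner edge for sideways position.

```bash
cat >> h.py <<'E'
def stand(x,y,z):
    S=world(599.97,-185.6,-0.278,[x,y,0])[0]; go(S[0],S[1],z,-0.278+np.pi/2)
def where():
    s=sense(); d=R.from_euler("z",.278).apply(s["eef_pos"]-[599.97,-185.6,0]); f=R.from_euler("z",.278).apply(s["force"]); print("in stand",d.round(2),"F",f.round(2),"t",s["time_s"])
E
python3 -c "
from h import *
where();stand(-60,30,298)"
```

```text
in stand [-150.11   41.37  340.33] F [ 1.13  0.5  -1.03] t 8.2
shift [-1.15  9.01  4.23] turn [-0.    -0.     0.002] at [ 467.  -104.6  340.3] t 8.2 F [ 1.2  0.2 -1. ]
```

Request:
step_arm(commands="0 -1.1 0 4.2 0 0 0; 0 -1.1 0 4.2 0 0 0; 0 -1.1 3 4.2 0 0 0; 0 -1.1 6 4.2 0 0 0; 0 -1.1 9 4.2 0 0 0; 0 -1.1 9 4.2 0 0 0; 0 -1.1 9 4.2 0 0 0; 0 -1.1 9 4.2 0 0 0; 0 -1.1 9 4.2 0 0 0")

```text
time_s: 8.95
eef_pos: [549.8, -140.3, 299.3]
ee_rot: [0.0, 0.798, 0.602, 0.0]
force: [0.0, 0.6, -1.8]
grip_width: 0.079
grip_force: 89.7
```

Request:
step_arm(commands="0 0 0 0.2 0 0 0; 0 0 0 0.4 0 0 0; 0 0 0 0.5 0 0 0; 0 0 0 0.5 0 0 0; 0 0 0 0.5 0 0 0")

```text
time_s: 9.37
eef_pos: [550.1, -140.9, 293.5]
ee_rot: [-0.0, 0.798, 0.602, -0.0]
force: [-0.3, -0.9, -0.7]
grip_width: 0.079
grip_force: 89.7
```

```bash
python3 - <<'E'
from h import *
where()
s=capture("scene")
cv2.imwrite("pics/p2.png",crop(s,190,180,100,110,5))
print([(np.round(d["xy"],1).tolist(),round(d["score"],2)) for d in spot_point("scene","tall_hole0")])
E
```

```text
in stand [-60.2   29.34 293.54] F [-0.04 -0.92 -0.65] t 9.3667
[([252.2, 215.1], 0.95), ([237.0, 219.4], 0.93), ([226.6, 223.9], 0.77), ([217.7, 227.4], 0.66)]
```

View pics/p2.png

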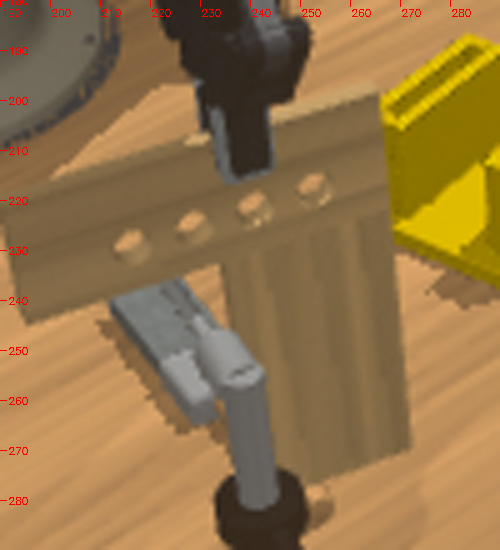

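The peg runs under the arm's underside at about (227,238), roughly 13 mm from the leg's inner edge at (234,232). Now I'll lower in small steps.

Request:
step_arm(commands="0 0 0 0.1 0 0 0; 0 0 0 0.2 0 0 0; 0 0 0 0.3 0 0 0; 0 0 0 0.3 0 0 0; 0 0 0 0.3 0 0 0")

```text
time_s: 9.88
eef_pos: [550.3, -140.9, 290.4]
ee_rot: [-0.0, 0.798, 0.602, -0.0]
force: [0.1, 0.4, -0.8]
grip_width: 0.077
grip_force: 89.7
```

Request:
step_arm(commands="0 0 0 0.1 0 0 0; 0 0 0 0.15 0 0 0; 0 0 0 0.15 0 0 0")

```text
time_s: 10.13
eef_pos: [550.2, -140.9, 288.8]
ee_rot: [-0.0, 0.798, 0.602, -0.0]
force: [0.0, -0.4, 0.2]
grip_width: 0.078
grip_force: 89.7
```

Request:
step_arm(commands="0 0 0 0.1 0 0 0; 0 0 0 0.15 0 0 0; 0 0 0 0.15 0 0 0")

```text
time_s: 10.38
eef_pos: [550.2, -140.9, 287.3]
ee_rot: [-0.0, 0.798, 0.602, -0.0]
force: [1.1, -0.1, -1.8]
grip_width: 0.076
grip_force: 89.7
```

```bash
python3 -c "
from h import *
where()"
```

```text
in stand [-60.1   29.37 287.32] F [ 1.06  0.22 -1.81] t 10.3833
```

Request:
step_arm(commands="0 0 0 0.1 0 0 0; 0 0 0 0.15 0 0 0; 0 0 0 0.15 0 0 0")

```text
time_s: 10.63
eef_pos: [550.2, -140.9, 285.9]
ee_rot: [-0.0, 0.798, 0.602, -0.0]
force: [0.2, 0.1, -0.8]
grip_width: 0.078
grip_force: 89.7
```

Request:
step_arm(commands="0 0 0 0.1 0 0 0; 0 0 0 0.15 0 0 0; 0 0 0 0.15 0 0 0")

```text
time_s: 10.88
eef_pos: [550.3, -140.9, 284.3]
ee_rot: [-0.0, 0.798, 0.602, -0.0]
force: [0.0, -0.5, -0.8]
grip_width: 0.081
grip_force: 89.7
```

Request:
step_arm(commands="0 0 0 0.1 0 0 0; 0 0 0 0.15 0 0 0; 0 0 0 0.15 0 0 0")

```text
time_s: 11.13
eef_pos: [550.2, -140.9, 282.8]
ee_rot: [-0.0, 0.798, 0.602, -0.0]
force: [0.1, -0.3, -1.2]
grip_width: 0.078
grip_force: 89.7
```

Request:
step_arm(commands="0 0 0 0.1 0 0 0; 0 0 0 0.15 0 0 0; 0 0 0 0.15 0 0 0")

```text
time_s: 11.38
eef_pos: [550.2, -140.9, 281.3]
ee_rot: [-0.0, 0.798, 0.602, -0.0]
force: [1.1, -0.2, -1.2]
grip_width: 0.079
grip_force: 89.7
```

Request:
step_arm(commands="0 0 0 0.1 0 0 0; 0 0 0 0.15 0 0 0; 0 0 0 0.15 0 0 0")

```text
time_s: 11.63
eef_pos: [550.4, -140.8, 280.6]
ee_rot: [0.0, 0.798, 0.602, 0.0]
force: [0.1, 1.6, 4.0]
grip_width: 0.076
grip_force: 90.4
```

Contact, about 5 N, at TCP z ≈ 280.7. I'll back off 2 mm and slide sideways to find the leg's inner edge.

Request:
step_arm(commands="0 0 0 -0.2 0 0 0; 0 0 0 -0.3 0 0 0; 0 -0.2 0 -0.3 0 0 0; 0 -0.3 0 -0.3 0 0 0; 0 -0.4 0 -0.3 0 0 0; 0 -0.4 0 -0.3 0 0 0")

```text
time_s: 12.13
eef_pos: [549.1, -145.0, 282.8]
ee_rot: [-0.0, 0.798, 0.602, -0.0]
force: [0.5, -0.8, -0.9]
grip_width: 0.082
grip_force: 89.9
```

```bash
python3 - <<'E'
from h import *
where()
s=capture("scene")
cv2.imwrite("pics/p3.png",crop(s,190,180,100,110,5))
E
```

```text
in stand [-60.08  25.1  282.78] F [ 0.69 -0.61 -0.85] t 12.1333
```

View pics/p3.png

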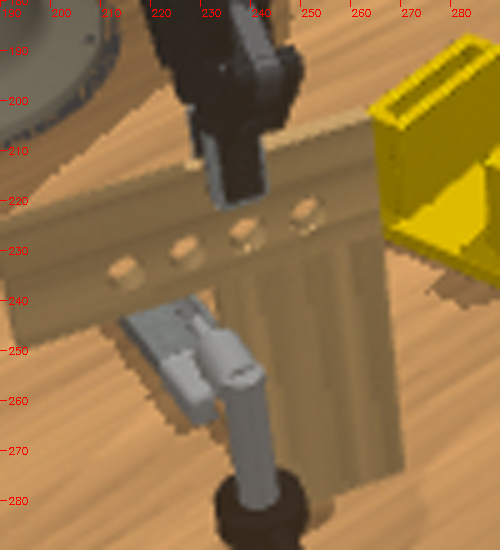

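The peg is about 5 mm from the leg's inner edge (peg at (229,242), edge at (233,240)). Continuing in small sideways steps.

Request:
step_arm(commands="0 -0.1 0 0 0 0 0; 0 -0.2 0 0 0 0 0; 0 -0.2 0 0 0 0 0; 0 -0.2 0 0 0 0 0")

```text
time_s: 12.52
eef_pos: [548.6, -146.7, 283.0]
ee_rot: [-0.0, 0.798, 0.602, 0.0]
force: [-0.2, 0.1, -0.4]
grip_width: 0.078
grip_force: 89.9
```

Request:
step_arm(commands="0 -0.1 0 0 0 0 0; 0 -0.12 0 0 0 0 0; 0 -0.12 0 0 0 0 0")

```text
time_s: 12.77
eef_pos: [548.3, -147.9, 283.0]
ee_rot: [-0.0, 0.798, 0.602, -0.0]
force: [0.4, 0.3, -1.4]
grip_width: 0.079
grip_force: 89.9
```

Request:
step_arm(commands="0 -0.1 0 0 0 0 0; 0 -0.12 0 0 0 0 0; 0 -0.12 0 0 0 0 0")

```text
time_s: 13.02
eef_pos: [547.9, -149.0, 283.0]
ee_rot: [-0.0, 0.798, 0.602, -0.0]
force: [0.4, -0.6, -0.9]
grip_width: 0.074
grip_force: 89.9
```

Request:
step_arm(commands="0 -0.1 0 0 0 0 0; 0 -0.12 0 0 0 0 0; 0 -0.12 0 0 0 0 0")

```text
time_s: 13.27
eef_pos: [547.6, -150.2, 283.0]
ee_rot: [-0.0, 0.798, 0.602, 0.0]
force: [-0.7, -0.1, -1.0]
grip_width: 0.076
grip_force: 89.9
```

Request:
step_arm(commands="0 -0.1 0 0 0 0 0; 0 -0.12 0 0 0 0 0; 0 -0.12 0 0 0 0 0")

```text
time_s: 13.52
eef_pos: [547.3, -151.3, 283.0]
ee_rot: [0.0, 0.798, 0.602, 0.0]
force: [-0.5, 0.8, -0.6]
grip_width: 0.075
grip_force: 89.9
```

Request:
step_arm(commands="0 -0.1 0 0 0 0 0; 0 -0.12 0 0 0 0 0; 0 -0.12 0 0 0 0 0")

```text
time_s: 13.77
eef_pos: [547.0, -152.5, 283.0]
ee_rot: [0.0, 0.798, 0.602, -0.0]
force: [-0.7, 0.2, -1.8]
grip_width: 0.083
grip_force: 89.9
```

```bash
python3 -c "
from h import *
where()"
```

```text
in stand [-60.05  17.28 282.98] F [-0.76 -0.01 -1.79] t 13.7667
```

Request:
step_arm(commands="0 -0.1 0 0 0 0 0; 0 -0.12 0 0 0 0 0; 0 -0.12 0 0 0 0 0")

```text
time_s: 14.02
eef_pos: [546.6, -153.7, 283.0]
ee_rot: [-0.0, 0.798, 0.602, -0.0]
force: [0.5, -0.5, -1.2]
grip_width: 0.078
grip_force: 89.9
```

Request:
step_arm(commands="0 -0.1 0 0 0 0 0; 0 -0.12 0 0 0 0 0; 0 -0.12 0 0 0 0 0")

```text
time_s: 14.27
eef_pos: [546.3, -154.8, 283.0]
ee_rot: [-0.0, 0.798, 0.602, -0.0]
force: [-0.9, -0.5, -1.6]
grip_width: 0.076
grip_force: 89.9
```

Request:
step_arm(commands="0 -0.1 0 0 0 0 0; 0 -0.12 0 0 0 0 0; 0 -0.12 0 0 0 0 0")

```text
time_s: 14.52
eef_pos: [546.1, -155.5, 283.0]
ee_rot: [-0.0, 0.798, 0.602, 0.0]
force: [0.6, 3.1, -0.4]
grip_width: 0.076
grip_force: 89.9
```

```bash
python3 -c "
from h import *
where()"
```

```text
in stand [-60.07  14.13 283.  ] F [-0.26  3.18 -0.39] t 14.5167
```

Side contact (3 N) at stand y = 14.1 mm. So hole 3 lines up with the peg at TCP stand y = −4.4 mm, z = 257.2 mm. I'll back off, clear the tip and line up.

Request:
step_arm(commands="0 0.4 0 0 0 0 0; 0 0.4 0 0 0 0 0; 0 0.4 -2.5 0 0 0 0; 0 0.4 -5 0 0 0 0; 0 0.4 -5 0 0 0 0; 0 0.4 -5 0 0 0 0; 0 0.4 -5 0 0 0 0")

```text
time_s: 15.1
eef_pos: [499.4, -138.6, 283.3]
ee_rot: [0.001, 0.798, 0.602, 0.0]
force: [-0.3, -0.4, -1.1]
grip_width: 0.075
grip_force: 89.8
```

```bash
python3 -c "
from h import *
where();stand(-108,-4.4,257.4)"
```

```text
in stand [-109.63   17.58  283.26] F [-0.16 -0.51 -1.07] t 15.1
shift [-2.2   0.16  2.59] turn [ 0.001  0.001 -0.   ] at [ 499.4 -138.6  283.3] t 15.1 F [-0.3 -0.4 -1.1]
```

Request:
step_arm(commands="0 -2.2 0 2.6 0 0 0; 0 -2.2 0 2.6 0 0 0; 0 -2.2 0 2.6 0 0 0; 0 -2.2 0 2.6 0 0 0; 0 -2.2 0 2.6 0 0 0")

```text
time_s: 15.52
eef_pos: [493.6, -159.4, 257.7]
ee_rot: [0.001, 0.798, 0.602, 0.0]
force: [0.6, -0.3, -0.8]
grip_width: 0.076
grip_force: 89.6
```

```bash
python3 - <<'E'
from h import *
where();stand(-80,-4.4,257.4)
s=capture("scene")
cv2.imwrite("pics/p4.png",crop(s,180,185,90,90,6))
E
```

```text
in stand [-109.48   -3.96  257.71] F [ 0.65 -0.17 -0.83] t 15.5167
shift [-0.05  2.95  0.03] turn [0.001 0.    0.   ] at [ 493.6 -159.4  257.7] t 15.52 F [ 0.6 -0.3 -0.8]
```

View pics/p4.png

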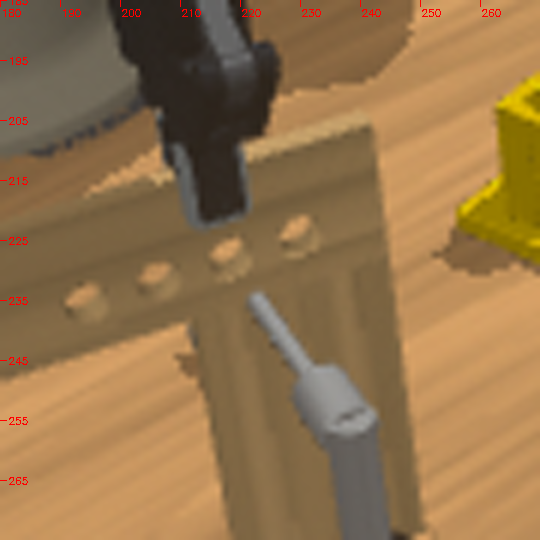

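The peg's line extends straight into hole 3 at (218,228), so it is aligned. Advancing slowly.

Request:
step_arm(commands="0 -0.05 0.5 0.03 0 0 0; 0 -0.05 1 0.03 0 0 0; 0 -0.05 1.5 0.03 0 0 0; 0 -0.05 2 0.03 0 0 0; 0 -0.05 2 0.03 0 0 0; 0 -0.05 2 0.03 0 0 0")

```text
time_s: 16.07
eef_pos: [512.3, -165.5, 256.5]
ee_rot: [-0.0, 0.798, 0.602, -0.0]
force: [-0.3, -0.4, -0.3]
grip_width: 0.075
grip_force: 89.7
```

Request:
step_arm(commands="0 0 0.1 0 0 0 0; 0 0 0.2 0 0 0 0; 0 0 0.3 0 0 0 0; 0 0 0.3 0 0 0 0")

```text
time_s: 16.4
eef_pos: [515.0, -166.3, 256.7]
ee_rot: [0.0, 0.798, 0.602, 0.0]
force: [0.2, -0.3, -1.0]
grip_width: 0.086
grip_force: 89.7
```

Request:
step_arm(commands="0 0 0.1 -0.05 0 0 0; 0 0 0.2 -0.05 0 0 0; 0 0 0.3 -0.05 0 0 0; 0 0 0.3 -0.05 0 0 0")

```text
time_s: 16.73
eef_pos: [518.0, -167.1, 257.2]
ee_rot: [0.0, 0.798, 0.602, 0.0]
force: [0.2, -1.2, -0.9]
grip_width: 0.078
grip_force: 89.7
```

Request:
step_arm(commands="0 0 0.1 0 0 0 0; 0 0 0.2 0 0 0 0; 0 0 0.3 0 0 0 0; 0 0 0.3 0 0 0 0")

```text
time_s: 17.07
eef_pos: [520.9, -167.9, 257.2]
ee_rot: [0.0, 0.798, 0.602, 0.0]
force: [0.6, 0.5, -1.2]
grip_width: 0.085
grip_force: 89.7
```

```bash
python3 -c "
from h import *
where()"
```

```text
in stand [-80.88  -4.73 257.15] F [ 0.41  0.59 -1.19] t 17.0667
```

Request:
step_arm(commands="0 0.02 0.1 0 0 0 0; 0 0.02 0.2 0 0 0 0; 0 0.02 0.3 0 0 0 0; 0 0.02 0.4 0 0 0 0; 0 0.02 0.4 0 0 0 0")

```text
time_s: 17.48
eef_pos: [524.8, -168.9, 257.2]
ee_rot: [0.0, 0.798, 0.602, -0.0]
force: [-0.2, -0.2, -1.0]
grip_width: 0.083
grip_force: 89.7
```

Request:
step_arm(commands="0 0 0.1 0 0 0 0; 0 0 0.2 0 0 0 0; 0 0 0.3 0 0 0 0; 0 0 0.4 0 0 0 0; 0 0 0.4 0 0 0 0")

```text
time_s: 17.9
eef_pos: [528.6, -170.0, 257.1]
ee_rot: [0.0, 0.798, 0.602, 0.0]
force: [-0.2, 0.1, -1.6]
grip_width: 0.08
grip_force: 89.7
```

Request:
step_arm(commands="0 0 0.1 0 0 0 0; 0 0 0.2 0 0 0 0; 0 0 0.3 0 0 0 0; 0 0 0.3 0 0 0 0")

```text
time_s: 18.23
eef_pos: [531.5, -170.8, 257.2]
ee_rot: [-0.0, 0.798, 0.602, 0.0]
force: [0.2, -0.3, -0.7]
grip_width: 0.079
grip_force: 89.7
```

Request:
step_arm(commands="0 0 0.1 0 0 0 0; 0 0 0.2 0 0 0 0; 0 0 0.3 0 0 0 0; 0 0 0.4 0 0 0 0; 0 0 0.5 0 0 0 0; 0 0 0.5 0 0 0 0")

```text
time_s: 18.73
eef_pos: [536.3, -172.2, 257.1]
ee_rot: [-0.0, 0.798, 0.602, 0.0]
force: [0.0, -0.7, -1.4]
grip_width: 0.078
grip_force: 89.7
```

Request:
step_arm(commands="0 0 0.1 0 0 0 0; 0 0 0.2 0 0 0 0; 0 0 0.3 0 0 0 0; 0 0 0.4 0 0 0 0; 0 0 0.5 0 0 0 0; 0 0 0.5 0 0 0 0")

```text
time_s: 19.23
eef_pos: [541.1, -173.5, 257.1]
ee_rot: [-0.0, 0.798, 0.602, 0.0]
force: [-0.1, 0.5, -1.1]
grip_width: 0.076
grip_force: 89.7
```

```bash
python3 -c "
from h import *
where()"
```

```text
in stand [-59.91  -4.53 257.14] F [-0.22  0.5  -1.09] t 19.2333
```

Request:
step_arm(commands="0 0 0.2 0 0 0 0; 0 0 0.4 0 0 0 0; 0 0 0.6 0 0 0 0; 0 0 0.8 0 0 0 0; 0 0 1 0 0 0 0; 0 0 1.2 0 0 0 0; 0 0 1.4 0 0 0 0; 0 0 1.6 0 0 0 0; 0 0 1.6 0 0 0 0")

```text
time_s: 19.98
eef_pos: [556.6, -178.0, 257.1]
ee_rot: [0.0, 0.798, 0.602, 0.0]
force: [-1.0, -0.1, -1.4]
grip_width: 0.079
grip_force: 89.7
```

Request:
step_arm(commands="0 0 0.1 0 0 0 0; 0 0 0.2 0 0 0 0; 0 0 0.3 0 0 0 0; 0 0 0.4 0 0 0 0; 0 0 0.4 0 0 0 0")

```text
time_s: 20.4
eef_pos: [560.3, -179.0, 257.2]
ee_rot: [0.0, 0.798, 0.602, -0.0]
force: [0.1, -0.0, -1.6]
grip_width: 0.081
grip_force: 89.7
```

Now at about stand x = −40. I'll step gently toward the shoulder.

Request:
step_arm(commands="0 0 0.1 0 0 0 0; 0 0 0.2 0 0 0 0; 0 0 0.25 0 0 0 0; 0 0 0.25 0 0 0 0")

```text
time_s: 20.73
eef_pos: [562.7, -179.7, 257.1]
ee_rot: [-0.0, 0.798, 0.602, 0.0]
force: [0.3, -0.0, -0.8]
grip_width: 0.076
grip_force: 89.7
```

Request:
step_arm(commands="0 0 0.1 0 0 0 0; 0 0 0.15 0 0 0 0; 0 0 0.15 0 0 0 0")

```text
time_s: 20.98
eef_pos: [564.1, -180.1, 257.2]
ee_rot: [-0.0, 0.798, 0.602, 0.0]
force: [-0.2, 1.1, -0.5]
grip_width: 0.077
grip_force: 89.7
```

Request:
step_arm(commands="0 0 0.1 0 0 0 0; 0 0 0.15 0 0 0 0; 0 0 0.15 0 0 0 0")

```text
time_s: 21.23
eef_pos: [565.6, -180.5, 257.1]
ee_rot: [0.0, 0.798, 0.602, 0.0]
force: [-0.2, -0.5, -1.2]
grip_width: 0.085
grip_force: 89.7
```

Request:
step_arm(commands="0 0 0.1 0 0 0 0; 0 0 0.15 0 0 0 0; 0 0 0.15 0 0 0 0")

```text
time_s: 21.48
eef_pos: [567.0, -180.9, 257.2]
ee_rot: [0.0, 0.798, 0.602, 0.0]
force: [-0.0, -0.3, -1.9]
grip_width: 0.079
grip_force: 89.7
```

Request:
step_arm(commands="0 0 0.1 0 0 0 0; 0 0 0.15 0 0 0 0; 0 0 0.15 0 0 0 0")

```text
time_s: 21.73
eef_pos: [568.2, -181.3, 257.1]
ee_rot: [-0.0, 0.798, 0.602, -0.0]
force: [-1.1, 0.8, 0.2]
grip_width: 0.077
grip_force: 89.9
```

Request:
step_arm(commands="0 0 0.05 0 0 0 0; 0 0 0.1 0 0 0 0; 0 0 0.1 0 0 0 0")

```text
time_s: 21.98
eef_pos: [568.5, -181.4, 257.2]
ee_rot: [-0.001, 0.798, 0.602, -0.001]
force: [-7.1, 1.0, 1.7]
grip_width: 0.077
grip_force: 90.2
```

```bash
python3 -c "
from h import *
where()"
```

```text
in stand [-31.41  -4.55 257.18] F [-7.05 -0.99  1.75] t 21.9833
```

Shoulder contact (7 N) at stand x = −31.4. I'll back off 0.7 mm and lower onto the peg.

Request:
step_arm(commands="0 0 -0.07 0 0 0 0; 0 0 -0.07 0.1 0 0 0; 0 0 -0.07 0.2 0 0 0; 0 0 -0.07 0.25 0 0 0; 0 0 -0.07 0.25 0 0 0; 0 0 -0.07 0.25 0 0 0")

```text
time_s: 22.48
eef_pos: [568.4, -181.2, 254.4]
ee_rot: [-0.001, 0.798, 0.602, -0.0]
force: [-5.0, 0.9, -0.2]
grip_width: 0.082
grip_force: 89.8
```

Request:
step_arm(commands="0 0 0 0.05 0 0 0; 0 0 0 0.08 0 0 0; 0 0 0 0.08 0 0 0")

```text
time_s: 22.73
eef_pos: [568.4, -181.0, 253.9]
ee_rot: [-0.001, 0.798, 0.602, -0.0]
force: [-4.6, 3.2, 0.9]
grip_width: 0.074
grip_force: 90.1
```

Request:
step_arm(commands="0 0.05 -0.06 0 0 0 0; 0 0.05 -0.06 0.04 0 0 0; 0 0.05 -0.06 0.06 0 0 0; 0 0.05 -0.06 0.06 0 0 0")

```text
time_s: 23.07
eef_pos: [568.4, -180.6, 253.7]
ee_rot: [0.0, 0.798, 0.602, 0.0]
force: [-2.3, 1.9, 3.6]
grip_width: 0.082
grip_force: 90.4
```

```bash
python3 -c "
from h import *
where()"
```

```text
in stand [-31.72  -3.89 253.66] F [-2.75  1.23  3.65] t 23.0667
```

The template is resting on the peg. Releasing gently: low grip force first, then a slight opening.

Request:
step_arm(commands="0 0 0 0 0 0 0; 0 0 0 0 0 0 0; 0.13 0 0 0 0 0 0; 0.16 0 0 0 0 0 0; 0.2 0 0 0 0 0 0; 0.25 0 0 0 0 0 0; 0.25 0 0 0 0 0 0; 0.25 0 0 0 0 0 0; 0.25 0 0 0 0 0 0; 0.25 0 0 0 0 0 0; 0.25 0 0 0 0 0 0; 0.25 0 0 0 0 0 0", newtons=20)

```text
time_s: 24.07
eef_pos: [568.2, -180.8, 253.3]
ee_rot: [0.0, 0.798, 0.602, 0.0]
force: [0.0, 0.4, 0.3]
grip_width: 0.255
grip_force: 0.0
```

```bash
python3 - <<'E'
from h import *
where()
s=capture("scene")
cv2.imwrite("pics/p5.png",crop(s,180,170,100,120,5))
E
```

```text
in stand [-31.84  -4.05 253.31] F [-0.07  0.38  0.29] t 24.0667
```

View pics/p5.png

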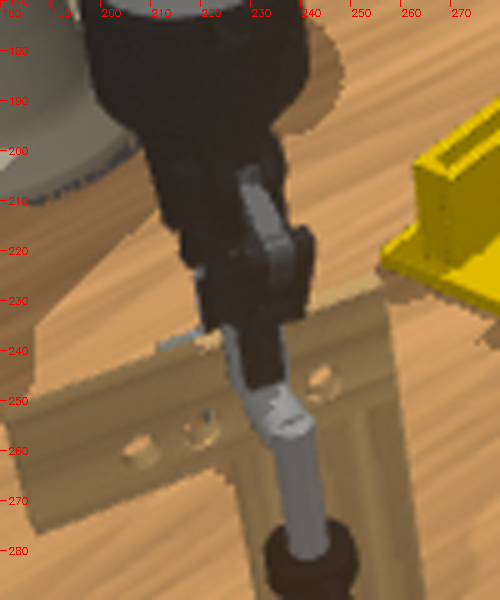

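The plate hangs level on hole 3 against the shoulder at (237,250), with the fingers clear. Raising straight up.

Request:
step_arm(commands="0.25 0 0 -0.5 0 0 0; 0.25 0 0 -1.2 0 0 0; 0.25 0 0 -2 0 0 0; 0.25 0 0 -4 0 0 0; 0.25 0 0 -7 0 0 0; 0.25 0 0 -10 0 0 0; 0.25 0 0 -12 0 0 0; 0.25 0 0 -12 0 0 0; 0.25 0 0 -12 0 0 0; 0.25 0 0 -12 0 0 0; 0.25 0 0 -12 0 0 0; 0.25 0 0 -12 0 0 0; 0.25 0 0 -12 0 0 0; 0.25 0 0 -12 0 0 0; 0.25 0 0 -12 0 0 0; 0.25 0 0 -12 0 0 0; 0.25 0 0 -12 0 0 0; 0.25 0 0 -12 0 0 0; 0.25 0 0 -12 0 0 0; 0.25 0 0 -12 0 0 0")

```text
time_s: 25.78
eef_pos: [568.2, -180.7, 373.3]
ee_rot: [0.0, 0.798, 0.602, -0.0]
force: [-0.5, -0.6, -0.4]
grip_width: 0.25
grip_force: 0.0
```

```bash
python3 - <<'E'
from h import *
from rig import *
where()
def look():
    capture("scene")
    return sorted([np.round(d["xy"],1).tolist() for d in spot_point("scene","tall_hole0") if d["score"]>.5])
print(look());a=capture("scene");print(look())
for _ in range(4): b=capture("scene")
d=np.abs(a.astype(int)-b).sum(2)[170:340,170:290];print("moving px",(d>40).sum())
# predicted holes for level plate against shoulder
for y in(-50,-25,25): print(proj("scene",world(599.97,-185.6,-0.278,[-31,y,221.6-3.5])).round(1))
E
```

```text
in stand [-31.86  -4.03 373.29] F [-0.36 -0.69 -0.36] t 25.7833
[[206.6, 259.1], [217.5, 254.7], [231.3, 248.2], [242.1, 245.9]]
[[209.2, 259.8], [217.5, 252.1], [230.8, 251.1], [242.9, 249.6]]
moving px 0
[[205.9 257.7]]
[[218.5 253.5]]
[[242.9 245.2]]
```

The template is still and level, and its holes match the predicted positions. Handing in.

```bash
python3 -c "
from rig import *
print(finish_job())"
```

```text
the job is handed in; nothing more can be done
None
```

I hung the tall template by hole 3 (`tall_hole2`) on the real stand's peg; it was level, still and against the shoulder when I handed the job in at about 26 s, with no contact reading above about 9 N, but no verdict came back.

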